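# Settle the brass specimen and zero the load

## Robot

A 6-joint arm with a two-finger parallel gripper is mounted at the origin on the work surface. World frame = base frame: x ahead of the robot, y to its left, z up, the work surface at z = 0. Lengths are in m, angles in degrees, forces in N, time in s.
With the tool pointing down it reaches from about 0.375 to 0.925 m from the base axis. Payload 5.7 kg.
Tool frame: the origin (TCP) lies on the front face of the gripper's body, between the roots of the fingers; the fingertips stand 80 mm ahead of it and the grasp point (between the pads) lies 61 mm ahead of it; z points along the fingers, x is the direction in which the jaws open and shut, and the axes are right-handed (so a half turn about z gives the same grasp; the last joint's range is limited). The gripper opens to 88 mm and grips with 3 to 60 N. Pads are 20 mm wide; open, the fingers measure 115 mm over their backs; the gripper's body (75 mm by 178 mm) begins 61 mm behind the grasp point.
Start: joints at [65.311, 20.558, 86.54, -0, 72.909, -6.595], TCP at [0.186, 0.57, 0.303] pointing down, gripper open.
Joint ranges: [-170.27, 170.27], [-57.76, 135], [12.27, 136.19], [-55.21, 235.2], [11.17, 155.16], [-170.74, 170.74]. Speed limits (degrees/s): [136.94, 136.94, 180, 180, 180, 180].

## Interface

Orientations are given as a 3x3 rotation matrix whose columns are the frame's x, y, z axes.
In Python, from bench import env gives the robot as it stands. Calls block until the motion is done:
- env.move_to(position, orientation): joint-space move of the TCP to a pose.
- env.move_straight(position, rot=None, feed=0.15): straight line of the TCP; rot=None keeps the orientation; feed is the mean speed in m/s.
- env.movej(angles): joint-space move.
- env.gripper_to(opening, force=None): finger opening in m; force is the grip in N (None keeps the last); returns when the fingers have stopped.
- env.sleep(seconds).
- env.inverse_kinematics(position, orientation): joint angles nearest the present ones, or None.
- env.get_state(): the state.
- env.camera(name): name is "scene" or "side" or "wrist"; returns a dict with "img" (384x512x3 uint8, red, green, blue), "vfov" (degrees; the focal length in pixels is half the picture's height over the tangent of half this angle, whatever the lens; pixels are square), "cx", "cy" (the principal point, pixels), "pose" (4x4, takes a point from camera to world coordinates); the wrist camera has in their place "T_tool_cam" (4x4, takes a point from camera to tool coordinates, whose origin is the TCP and whose axes are the tool frame's). Camera axes: x right, y down, z forward; pixel columns grow to the right and rows downward; lengths in m; the calibration is good to about 2 mm. A picture is of the moment at which its call begins: read the wrist's pose just before it. There is no depth.
A pose or a line that the arm cannot do raises env.MotionError and nothing moves.
- env.job_done(): hands the job in, once; it reports no verdict.
The state is a dict: "clock": time; "joints": joint angles; "joint_velocities": joint speeds; "joint_efforts": joint torques, N m; "tcp_pos": TCP position; "eef_rot": TCP orientation; "wrist_force": force on the tool from outside, world axes, zero at the start; "ft_torque": the same for the moment, N m; "finger_gap": finger opening in m.
Only numpy, scipy, OpenCV 4.12 (cv2) and the standard library are available. Lean on these libraries where they do the work, as an engineer would, in place of code of your own. Each camera call takes 0.05 s, during which the arm holds its last target. There are 200 camera calls.

## Task

With the fingertips, press lightly on top of the brass cylinder so that its sprung platen sinks about 5 mm, well short of its stop, to settle the specimen, and let it come back up. Then press the green zero button on the control box all the way down and withdraw. Do not grip, lift or shift the cylinder, and leave the other cylinders, the other buttons, the emergency stop and the loose things on the table alone.

Things in the scene. Friction and masses are not known exactly. Their poses are not given: they have to be found in the camera images.
- brass: the brass (golden-yellow metal) cylinder, the one to press; 0.24 to 0.38 kg; 36 mm diameter, 35 mm high, standing loose and upright in the middle of a sprung steel platen; origin at the centre of its underside, z up (55 mm above the table at rest)
- brass_top (a point): centre of the flat top face of the brass cylinder, 35 mm above its underside (90 mm above the table at rest)
- platen_a_top (a point): centre of the upper face of the platen under the brass cylinder: steel disc, 64 mm diameter, 10 mm thick, its face 55 mm above the table at rest; it stands on a fixed white column with a red band and a dark round foot, 84 mm diameter. The three stands look alike and can be in any order; their centres are at least 90 mm apart
- platen_a (a joint): how far the platen under the brass cylinder is pressed down, m: 0 at rest (up), 0.012 at its stop. Spring and damper: it starts to sink at a push of about 1.5 to 3.5 N on the cylinder, then takes 0.8 N more per mm (and 2 N more at 50 mm/s); it rises by itself at up to about 0.15 m/s when let go
- alu: the aluminium (silver-grey) cylinder, to be left alone; 36 mm diameter, 35 mm high, standing loose and upright in the middle of a sprung steel platen; origin at the centre of its underside, z up (55 mm above the table at rest)
- platen_b (a joint): how far the platen under the alu cylinder is pressed down, m: 0 at rest (up), 0.012 at its stop. Spring and damper: it starts to sink at a push of about 4 to 5 N, then 0.8 N more per mm
- polymer: the black plastic cylinder, to be left alone; 36 mm diameter, 35 mm high, standing loose and upright in the middle of a sprung steel platen; origin at the centre of its underside, z up (55 mm above the table at rest)
- platen_c (a joint): how far the platen under the polymer cylinder is pressed down, m: 0 at rest (up), 0.012 at its stop. Spring and damper: it starts to sink at a push of about 4 to 5 N, then 0.8 N more per mm
- control_box: low white control box with a grey top, fixed; 140 (x) by 200 (y) by 50 mm high; origin at the centre of its underside. Three round push buttons stand in a row along its y axis, 30 mm to the robot's side (-x) of its middle and 60 mm apart, in any order of colours; a red emergency-stop mushroom on a yellow square stands 40 mm beyond (+x) the middle
- green_top (a point): centre of the top of the green push button, the zero button, to be pressed: 26 mm diameter, in a black collar 42 mm across; its top is 72 mm above the table and 10 mm above the collar at rest
- green (a joint): how far the green button is pressed, m: 0 up, 0.006 fully down (about 1.5 N starts it, 5 N is fully down); springs back
- yellow_top (a point): centre of the top of the yellow push button, not to be pressed: 26 mm diameter, in a black collar 42 mm across; its top is 72 mm above the table and 10 mm above the collar at rest
- yellow (a joint): how far the yellow button is pressed, m: 0 up, 0.006 fully down (about 1.5 N starts it, 5 N is fully down); springs back
- blue_top (a point): centre of the top of the blue push button, not to be pressed: 26 mm diameter, in a black collar 42 mm across; its top is 72 mm above the table and 10 mm above the collar at rest
- blue (a joint): how far the blue button is pressed, m: 0 up, 0.006 fully down (about 1.5 N starts it, 5 N is fully down); springs back
- green_base: the green button with its fixed black collar (42 mm across, 12 mm high) on the control box; origin at the centre of the collar's underside, 50 mm above the table
- estop_top (a point): centre of the top of the red emergency-stop mushroom, 36 mm diameter, 84 mm above the table; not to be pressed
- estop (a joint): how far the emergency stop is pressed, m: 0 up, 0.006 down
- bone_yellow: loose yellow flat dog-bone test bar, 118 by 20 by 5 mm, long along its x; origin at the middle of its underside; lies to the left of the stands
- bone_green: loose green flat dog-bone test bar, 118 by 20 by 5 mm, long along its x; origin at the middle of its underside; lies in front of the stands, on the robot's side
- marker: loose white marker pen with blue cap, 110 mm long (x), 14 mm thick; origin on its underside near the middle
- caliper: loose caliper with a black display, 200 mm long (x), jaws 55 mm to -y, 12 mm high; origin on its underside at the middle of the bar; lies beyond the stands
- weight: loose steel knobbed weight, 40 mm diameter, 62 mm high; origin at the centre of its underside; stands beyond the control box
Not all that is in view belongs to the job. There is more than one size of the brass; the one meant has the size given above. Leave any blue or purple look-alike of the part that bears platen_b alone.

How it is judged:
By the outcome, as a careful person would: the job done as asked, in the order asked, and still so for the second after the job is handed in, with the robot touching nothing.
It also fails if it takes over 40 s, if anything falls off the work surface, if the arm or the gripper's body presses on something with over 40 N, if the wrist force passes 120 N, or if a joint passes its speed limit or range.

## Working session

There is one attempt and no reset: what is moved stays moved. The work goes in short steps, each a Python script; the robot and the scene stay as the last script left them, time stands still between calls to the robot, and variables do not carry over. Pictures are saved under pics/ and viewed, about 8 in all and at most 12, crops included, and the job is handed in when it is done.

```bash
mkdir -p pics; ls
python3 - <<'E'
from bench import env
import cv2,numpy as np
for n in ("scene","side","wrist"):
    s=env.get_state(); c=env.camera(n); cv2.imwrite(f"pics/{n}0.png",c["img"][:,:,::-1])
    np.savez(f"pics/{n}0.npz",**{k:v for k,v in c.items()})
    print(n,c["vfov"],c["cx"],c["cy"]); print(np.round(c.get("pose",c.get("T_tool_cam")),3))
print(s)
E
```

```text
pics
scene 48.641006273476464 255.71543762893754 193.28024916916664
[[-0.708  0.604 -0.366  0.96 ]
 [ 0.707  0.611 -0.356  0.41 ]
 [ 0.008 -0.511 -0.86   0.912]
 [ 0.     0.     0.     1.   ]]
side 48.18230860555728 255.08722254202146 192.22429377066132
[[ 0.97  -0.161  0.181  0.348]
 [-0.241 -0.588  0.772 -0.838]
 [-0.018 -0.793 -0.609  0.811]
 [ 0.     0.     0.     1.   ]]
wrist 64.72838582882707 256.7383430760405 187.02321141645422
[[ 1.     0.     0.001  0.   ]
 [-0.001  0.953  0.303 -0.083]
 [-0.    -0.303  0.953 -0.083]
 [ 0.     0.     0.     1.   ]]
{'clock': 0.1, 'joints': array([ 6.53122687e+01,  2.05936919e+01,  8.65905760e+01,  2.22452891e-04,
        7.29076352e+01, -6.59396478e+00]), 'joint_velocities': array([-0.06981175, -0.10385699, -0.08350352, -0.03869504, -0.03075026,
       -0.08230164]), 'joint_efforts': array([ 4.20737570e-04, -5.16353059e+01, -2.71406418e+01,  6.77883346e-02,
        2.78001360e-02, -5.25361770e-06]), 'tcp_pos': array([0.18614523, 0.56990157, 0.30190943]), 'eef_rot': array([[ 3.10573568e-01,  9.50549107e-01, -6.73323224e-04],
       [ 9.50548011e-01, -3.10574241e-01, -1.45585069e-03],
       [-1.59297442e-03, -1.87877307e-04, -9.99998714e-01]]), 'wrist_force': array([ 0.38788516, -0.24923279,  0.05605033]), 'ft_torque': array([-0.0210269 ,  0.0190991 ,  0.01481149]), 'finger_gap': 0.08803380567074161}
```

View pics/scene0.png

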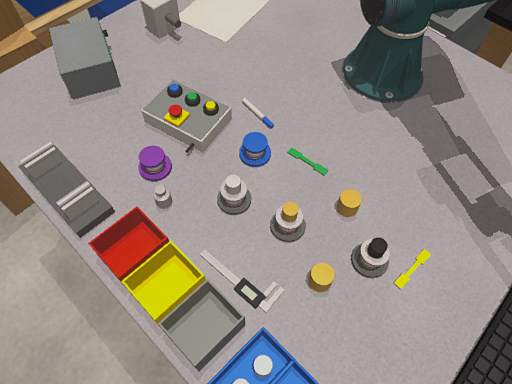

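View pics/side0.png

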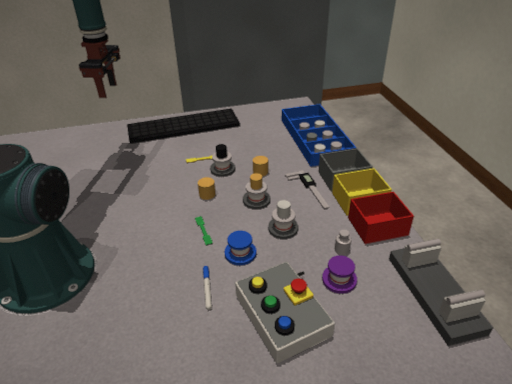

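The scene view shows the target brass on the middle stand at about (290,211), with two larger brass look-alikes on the table at (349,203) and (321,277). The green button is at (193,98). In the side view the target is at (257,182) and the green button at (271,303). Next I triangulate both.

```bash
cat > h.py <<'E'
import cv2,numpy as np
def ray(c,uv,T):
    f=c["img"].shape[0]/2/np.tan(np.radians(float(c["vfov"]))/2)
    d=T[:3,:3]@np.array([(uv[0]-c["cx"])/f,(uv[1]-c["cy"])/f,1.]); return T[:3,3],d
def onplane(c,uv,T,z):
    o,d=ray(c,uv,T); return o+d*(z-o[2])/d[2]
def tri(r1,r2):
    (a,d),(b,e)=r1,r2; t=np.linalg.lstsq(np.c_[d,-e],b-a,rcond=None)[0]
    p,q=a+d*t[0],b+e*t[1]; return (p+q)/2,np.linalg.norm(p-q)
def blobs(img,lo,hi,amin=20):
    m=cv2.inRange(cv2.cvtColor(img,cv2.COLOR_RGB2HSV),lo,hi)
    n,l,s,c=cv2.connectedComponentsWithStats(m)
    return [(np.round(c[i],1),s[i]) for i in range(1,n) if s[i][4]>=amin]
def down(yaw):
    c,s=np.cos(yaw),np.sin(yaw); return np.array([[c,s,0],[s,-c,0],[0,0,-1.]])
E
python3 - <<'E'
from h import *
B=((14,120,90),(24,255,255));G=((45,90,40),(85,255,255))
S={}
for n,bp,gp in (("scene",(290,211),(193,98)),("side",(257,182),(271,303))):
    c=dict(np.load(f"pics/{n}0.npz"));S[n]=c
    for nm,m,p,z in(("brass",B,bp,.0725),("green",G,gp,.07)):
        b=min(blobs(c["img"],*m),key=lambda b:np.hypot(*(b[0]-p)))
        S[n,nm]=b[0]; print(n,nm,b,onplane(c,b[0],c["pose"],z))
for nm in("brass","green"):
    print(nm,tri(*[ray(S[n],S[n,nm],S[n]["pose"]) for n in("scene","side")]))
E
```

```text
scene brass (array([289.7, 211.3]), array([282, 202,  16,  20, 259], dtype=int32)) [0.58172228 0.14896522 0.0725    ]
scene green (array([191.7,  96.3]), array([187,  92,  10,   9,  71], dtype=int32)) [ 0.51062643 -0.2714064   0.07      ]
side brass (array([258.1, 170.5]), array([250, 156,  18,  34, 385], dtype=int32)) [0.60184627 0.19935042 0.0725    ]
side green (array([270.2, 301.1]), array([264, 296,  13,  12, 127], dtype=int32)) [ 0.50723883 -0.27681358  0.07      ]
brass (array([0.59316602, 0.15826699, 0.10095149]), np.float64(0.0027883414980582897))
green (array([ 0.50833249, -0.27424141,  0.06635578]), np.float64(0.0007203652887618226))
```

The side mask merged the target brass with the brass behind it, which explains the bad triangulated height (0.101). So I'm using the scene value, about (0.582, 0.149), and checking it with the wrist camera from above.

Run:
```python
from bench import env
from h import *
R=down(np.arctan2(.149,.582))
env.move_to([.582,.149,.29],R); env.sleep(.3)
s=env.get_state(); c=env.camera("wrist"); np.savez("pics/w1.npz",tcp=s["tcp_pos"],R=s["eef_rot"],**c)
T=np.eye(4);T[:3,:3]=s["eef_rot"];T[:3,3]=s["tcp_pos"];T=T@c["T_tool_cam"]
print(s["clock"],s["tcp_pos"],s["wrist_force"])
for b,st in blobs(c["img"],(14,120,60),(26,255,255),300): print(b,st,onplane(c,b,T,.09))
cv2.imwrite("pics/w1.png",c["img"][:,:,::-1])
```

```text
2.525 [0.58184202 0.14952804 0.2900086 ] [-0.45710448  0.5075967  -0.03499758]
[339.3  46.1] [ 309   16   59   59 2550] [0.62081532 0.28321139 0.09      ]
[143.8  72. ] [ 114   45   62   53 2601] [0.46228968 0.22103175 0.09      ]
[257. 177.] [ 239  157   37   41 1150] [0.58176857 0.15349942 0.09      ]
[436.6 251.1] [ 396  222  116   67 2501] [0.78437568 0.1223075  0.09      ]
[ 85.7 319.2] [ 73 290  33  60 834] [ 0.43530929 -0.05717978  0.09      ]
[427.9 319.2] [408 290  33  60 833] [0.81159575 0.03951437 0.09      ]
[388.  376.6] [ 234  366  278   18 3601] [ 0.79977472 -0.05158906  0.09      ]
```

View pics/w1.png

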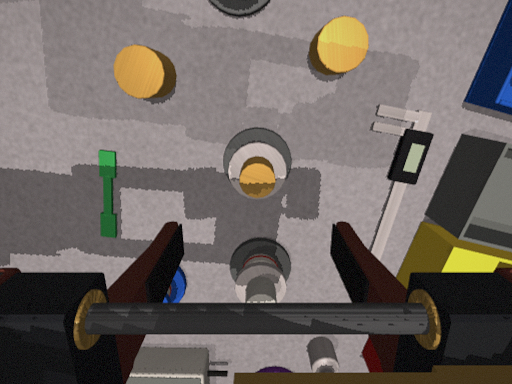

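The wrist view shows the target brass at (257,177), with its top face in the lower part of the blob and its side visible above. I take the far rim (bottom of the blob) at z=0.09 and step back one radius, then check the width against 36 mm.

Run:
```python
from h import *
c=dict(np.load("pics/w1.npz"));T=np.eye(4);T[:3,:3]=c["R"];T[:3,3]=c["tcp"];T=T@c["T_tool_cam"]
im=c["img"];m=cv2.inRange(cv2.cvtColor(im,cv2.COLOR_RGB2HSV),(14,120,60),(26,255,255))[150:205,230:285]
for r in range(5,52,3): 
    x=np.where(m[r])[0]
    if len(x): print(150+r,x.min()+230,x.max()+230,im[150+r,257])
R=c["R"];P=onplane(c,(257.5,198.),T,.09); print("centre",P-R[:,1]*.018)
print("width",np.linalg.norm(onplane(c,(239,180),T,.09)-onplane(c,(276,180),T,.09)))
cv2.imwrite("pics/w1c.png",cv2.resize(im[140:210,220:295,::-1],None,fx=6,fy=6,interpolation=0))
```

```text
158 250 264 [96 72 36]
161 246 268 [97 74 35]
164 244 270 [223 168  82]
167 243 272 [220 168  83]
170 242 272 [219 165  81]
173 241 273 [217 164  80]
176 240 274 [213 161  77]
179 239 275 [203 154  75]
182 240 274 [180 135  66]
185 240 273 [113  85  43]
188 242 272 [109  84  40]
191 244 270 [112  86  42]
194 247 267 [111  85  39]
197 255 257 [143 113  71]
centre [0.58315473 0.15016261 0.09000093]
width 0.03593631600886961
```

View pics/w1c.png

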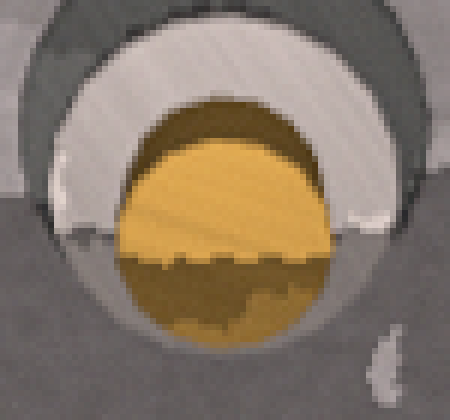

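The shaded top face spans rows 163–198, so its centre is at row 180.5. It measures 35.9 mm wide against the 36 mm given, and the centre (0.583, 0.150) agrees with the scene camera within 2 mm. Now I close the fingers and press, using the force reading.

```bash
cat >> h.py <<'E'
def force(env,n=3):
    a=[]
    for _ in range(n): env.sleep(.02); a.append(env.get_state()["wrist_force"])
    return np.mean(a,0)
def press(env,xy,z0,depth,fstop,zmin,step=.0007):
    """lower until contact, then by depth (m) beyond it, all in measured TCP height"""
    f0=force(env,6)[2]; z=z0; zc=None
    while z>zmin:
        z-=step; env.move_straight([*xy,z],feed=.02)
        f=force(env)-[0,0,f0]; zt=env.get_state()["tcp_pos"][2]
        print(f"z {z:.4f} {zt:.4f} f {np.round(f,2)}")
        if zc is None and f[2]>.9: zc=zt
        if f[2]>fstop or (zc is not None and zc-zt>=depth-step/3): break
    return zc
E
python3 - <<'E'
from bench import env
from h import *
xy=[.583,.150]
env.gripper_to(0,10)
env.move_straight([*xy,.185],feed=.12); env.move_straight([*xy,.1725],feed=.05); env.sleep(.2)
print(env.get_state()["clock"],env.get_state()["tcp_pos"],env.get_state()["finger_gap"])
zc=press(env,xy,.1725,.0051,11,.162); print("contact",zc)
env.sleep(.3); print(force(env),env.get_state()["tcp_pos"])
env.move_straight([*xy,.176],feed=.03); env.sleep(.2); print(force(env))
env.move_straight([*xy,.26],feed=.15); print(env.get_state()["clock"])
E
```

```text
5.5417 [0.58310786 0.15003151 0.17264628] 0.0001964862235447758
z 0.1718 0.1718 f [-0.04 -0.05 -0.45]
z 0.1711 0.1711 f [ 0.26 -0.36  0.23]
z 0.1704 0.1705 f [0.21 0.33 0.65]
z 0.1697 0.1699 f [-0.86 -0.45  2.79]
z 0.1690 0.1691 f [-0.28 -0.14  3.54]
z 0.1683 0.1684 f [-0.01 -0.11  4.49]
z 0.1676 0.1677 f [-0.15 -0.14  4.91]
z 0.1669 0.1670 f [-0.41 -0.14  5.38]
z 0.1662 0.1664 f [ 0.01 -0.39  5.28]
z 0.1655 0.1657 f [0.11 0.22 6.2 ]
z 0.1648 0.1651 f [-0.65  0.1   6.94]
z 0.1641 0.1644 f [-0.77 -0.28  7.21]
contact 0.169872964130087
[-1.00480132 -0.49013319  6.60009668] [0.58313476 0.15001615 0.16445756]
[ 0.27344925 -0.03538662  0.10360224]
11.1
```

The platen sank about 5.5 mm (force 2.8 to 7.2 N at 0.8 N/mm) and the force returned to zero on release. Next I check the brass, then look at the button.

Run:
```python
from bench import env
from h import *
def shot(n):
    s=env.get_state(); c=env.camera("wrist")
    T=np.eye(4);T[:3,:3]=s["eef_rot"];T[:3,3]=s["tcp_pos"];return c,T@c["T_tool_cam"]
R1=down(np.arctan2(.149,.582))
env.move_straight([.582,.149,.29],feed=.2); env.sleep(.2)
ca,T=shot(0)
print("brass",[(b,s) for b,s in blobs(ca["img"],(14,120,60),(26,255,255),300) if abs(b[0]-257)<40 and b[1]<250])
R=down(np.arctan2(-.274,.508)); p=np.array([.508,-.274,.27])+.03*R[:,1]
env.move_to(p,R); env.sleep(.3)
c,T=shot(1)
for b,st in blobs(c["img"],(45,90,40),(85,255,255),100): print(b,st,onplane(c,b,T,.071))
print(env.get_state()["clock"])
cv2.imwrite("pics/w2.png",np.hstack([ca["img"][100:250,180:340],c["img"][:,100:420][:150*2]][0:1]+[])[:,:,::-1] if 0 else c["img"][:,:,::-1])
```

```text
brass [(array([258.2, 177.1]), array([ 241,  157,   36,   41, 1162], dtype=int32))]
[256.4 149.7] [243 136  28  28 610] [ 0.50919211 -0.27248371  0.071     ]
[414.3 356.8] [403 334  24  50 968] [ 0.55672285 -0.57934298  0.071     ]
13.675
```

View pics/w2.png

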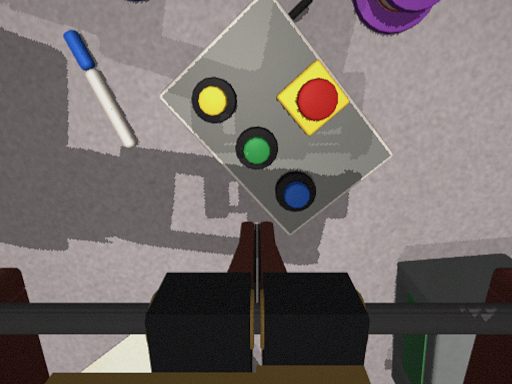

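The brass is back at the same pixels within about 1 px. The wrist view shows the green button at (256,150) between yellow and blue, which gives (0.509, -0.273) and agrees with the triangulated point within 2 mm. Pressing it now.

Run:
```python
from bench import env
from h import *
xy=[.509,-.273]; R=down(np.arctan2(-.274,.508))
env.move_straight([*xy,.18],rot=R,feed=.12); env.move_straight([*xy,.1545],feed=.06); env.sleep(.2)
zc=press(env,xy,.1545,.009,12,.142); print("contact",zc)
env.sleep(.3); print(force(env),env.get_state()["tcp_pos"])
env.move_straight([*xy,.158],feed=.05); env.sleep(.1); print(force(env))
env.move_straight([*xy,.27],feed=.15)
env.move_straight(np.array([*xy,.27])+.03*R[:,1],feed=.1); env.sleep(.2)
for n in("wrist","scene"): cv2.imwrite(f"pics/{n}9.png",env.camera(n)["img"][:,:,::-1])
print(env.get_state()["clock"])
```

```text
z 0.1538 0.1538 f [-0.02  0.31  0.39]
z 0.1531 0.1531 f [0.15 0.33 0.14]
z 0.1524 0.1524 f [-0.11 -0.13  0.43]
z 0.1517 0.1518 f [-0.41 -0.1   2.38]
z 0.1510 0.1511 f [-0.01  0.16  2.47]
z 0.1503 0.1503 f [0.08 0.21 2.81]
z 0.1496 0.1497 f [-0.06  0.04  3.15]
z 0.1489 0.1490 f [ 0.66 -0.03  3.28]
z 0.1482 0.1482 f [ 0.7  -0.31  4.13]
z 0.1475 0.1475 f [ 0.86 -0.39  4.3 ]
z 0.1468 0.1469 f [-0.13 -0.51  4.94]
z 0.1461 0.1463 f [ 0.25 -0.03  7.01]
z 0.1454 0.1462 f [-0.73  0.62 12.51]
contact 0.1517797255197053
[-1.15355563  1.01347498 11.64844161] [ 0.50909262 -0.27304334  0.14624162]
[-0.0114459   0.13712777  0.25054597]
21.9417
```

View pics/scene9.png

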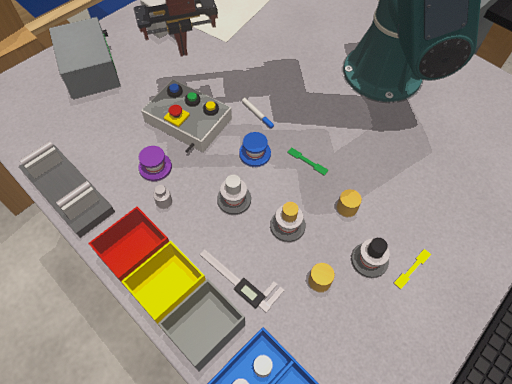

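The button reached its stop: the height stalled at 0.1462 while the force jumped to 12 N. The final scene view shows everything in its original place, with brass still at (290,211), and the gripper clear. Handing in.

```bash
python3 -c "
from bench import env
env.job_done(); print(env.get_state()['clock'])"
```

```text
the job is handed in; nothing more can be done
the job is handed in; nothing more can be done
```

I pressed the brass cylinder and let it come back up, then pressed the green zero button fully down, withdrew and handed the job in. The last clock reading before hand-in was about 22 s.

- **Brass:** the closed fingertips pushed the platen down about 5.5 mm, from contact at TCP z ≈ 0.170 to 0.1645, with about 7 N, well short of the 12 mm stop. The force went back to zero on release. The wrist camera then showed the cylinder where it had been, within about 1 pixel (1 mm).
- **Green button:** it went down about 6 mm to its stop, where the height stalled at 0.1462 and the force rose to about 12 N. The force went back to zero on release.
- **Rest of the scene:** by eye, the last scene picture shows the other cylinders, the buttons, the emergency stop and the loose things unmoved, with the gripper clear.
- **Disagreement:** the first two-camera fix on the brass gave a wrong height (0.101 m), because the colour mask in the side view had merged it with another brass part. I discarded that and used the scene and wrist cameras, which agreed within 2 mm.

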